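# Load a feed cartridge past the sprung flap of a self-watering propagator

### The job

Refill the propagator's feed tank: take the blue feed cartridge and post it upright, black foot first, down past the sprung yellow flap into the tank's well. Push it on down until it is fully home on the outlet valve; the height of the seat is not known beforehand, so go by feel and do not force it. Then take your hand out so that the flap springs shut over it, and leave the other things on the bench as they are.

Things in the scene. Friction and masses are not known exactly. Their poses are not given: they have to be found in the camera images.
- cart_blue_mid (a point): blue feed cartridge: flat upright rigid block, 24 mm (its x) by 58 mm (its y) by 85 mm tall, 0.16 kg, standing free on the bench; its black foot, 5 mm tall, is 2.5 mm smaller on every side. Blue body, paper label on both faces. This point is its centre, 42.5 mm above its underside; z up. Either way round fits.
- cart_red_mid (a point): another cartridge of the same shape, red; not wanted now, leave it. Its centre.
- cart_orange_mid (a point): another cartridge of the same shape, orange; not wanted now, leave it. Its centre.
- tank: self-watering propagator, fixed to the bench: green feed tank 130 (x) by 150 (y) by 150 mm tall, flat black top; behind it (+x) a green seed tray with a clear ribbed hood, 240 by 180 mm, 121 mm tall. Origin: on the bench straight under the well's centre. On the top only a blue cap (7 mm high, at x +44, y -53 mm) and a red pin (6 mm, at x +44, y +55).
- mouth (a point): centre of the well at the level of the tank's top (150 mm above the bench), white-rimmed, closed by the yellow flap; axes as the tank's, z up. The well is an upright shaft 27 mm (x) by 61 mm (y): 1.5 mm of play all round the cartridge. Down to 42 mm deep it is 6.5 mm wider on the +x side, where the open flap hangs.
- flap (a joint): angle of the yellow spring-return flap, rad: 0 shut and level, 1.57 hanging straight down. 30.5 mm long, 59 mm wide, hinged along the mouth's +x edge (18 mm from its centre), it swings down into the well. Pushing it open from above takes 5 to 10 N; open, its free edge hangs 33 mm below the tank's top and presses towards -x with about 3.5 N.
- valve (a joint): travel of the red outlet valve at the well's bottom, m: 0 up, 0.005 when the cartridge meets the rubber seal round it and is home (weak spring, 0.7 N), up to 0.008 as the seal gives under a push (12 N per mm). Earlier users screwed the seat to an unknown height: when home the cartridge's top is 35 to 46 mm below the tank's top, and the flap can shut over it.
- sprayer_mid (a point): white and green spray bottle, 195 mm tall, loose; leave it. Its centre.
- seedjar_mid (a point): amber seed jar 60 mm wide and 85 mm tall, loose; leave it. Its centre.
- pot_stack_mid (a point): stack of small black and terracotta pots, 116 mm tall, loose; leave it. Its centre.
- dibber_mid (a point): wooden dibber with a T handle, lying loose; leave it. Its centre.
- retainer (a joint): travel of the sprung bowed steel pad in the well's +x wall, 72 mm below the tank's top, m: 0 out, 0.002 to 0.005 pushed back by a cartridge. It grips the cartridge by friction, so that this stays where it is left and must be pushed down, with about 3 to 8 N, the flap's drag included.

How it is judged (in metres and radians):
On the way, in this order (a step that is already met when the one before it is completed fails the run):
1. the blue cartridge is lifted off the bench (height (world z) of cart_blue_mid above 0.1 m), for 0.1 s.
2. the cartridge, upright in the mouth, holds the flap open (value of joint flap above 0.9 rad and horizontal distance between cart_blue_mid and mouth below 0.008 m and z of cart_blue_mid in the frame of mouth below 0.03 m and angle between cart_blue_mid's own z axis and vertical below 0.2 rad), for 0.2 s.
3. the cartridge is pressed home on the outlet valve (value of joint valve above 0.0045 m and horizontal distance between cart_blue_mid and mouth below 0.006 m), for 0.2 s.
At the end, for the whole second after the job is handed in: The blue cartridge stands upright (within 0.12 rad) in the well, centred within 6 mm, with the outlet valve pressed at least 4.2 mm (it reads 5 mm when the cartridge sits on the seal), at rest, and the flap is shut over it (under 0.06 rad); nothing is touched any more (value of joint valve above 0.0042 m and value of joint flap below 0.06 rad and horizontal distance between cart_blue_mid and mouth below 0.006 m and angle between cart_blue_mid's own z axis and vertical below 0.12 rad and z of cart_blue_mid in the frame of mouth below -0.07 m and linear speed of cart_blue below 0.01 m/s).
It fails at once if the cartridge is forced: over 27 N in all between it and the tank (seat, flap and walls together, of which the retaining pad's sideways pinch makes about 7) (contact force between cart_blue and tank above 27 N).
It fails at once if the robot presses on the tank or its flap with over 25 N (contact force between the arm and tank above 25 N).
It fails at once if another cartridge is moved over 20 mm or tipped (distance of any of cart_red_mid, cart_orange_mid from where it was at the start of the episode above 0.02 m).
It fails at once if the sprayer, seed jar, pots or dibber are moved over 30 mm (distance of any of sprayer_mid, seedjar_mid, pot_stack_mid, dibber_mid from where it was at the start of the episode above 0.03 m).
It also fails if it takes over 58 s, if anything falls off the work surface, if the arm or the gripper's body presses on something with over 40 N, if the wrist force passes 120 N, or if a joint passes its speed limit or range.

### The arm

A 7-joint arm with a two-finger parallel gripper is mounted at the origin on the work surface. World frame = base frame: x ahead of the robot, y to its left, z up, the work surface at z = 0. Lengths are in m, angles in degrees, forces in N, time in s.
With the tool pointing down it reaches from about 0.425 to 0.95 m from the base axis. Payload 4.7 kg.
Tool frame: the origin (TCP) lies midway between the tips of the shut fingers; the grasp point (between the pads) lies 19 mm behind it (bot.grasp_offset is the distance from the TCP to the grasp point, in m); z points along the fingers, y is the line along which they close (so a half turn about z gives the same grasp; the last joint's range is limited). The gripper opens to 85 mm and grips with 20 to 120 N. Pads are 22 mm wide; open, the fingers measure 114 mm over their backs; the gripper's body (76 mm by 85 mm) begins 54 mm behind the grasp point. The pads swing forward as they close: fully open they stand 13 mm farther back than shut.
Start: joints at [71.74, 26.849, -2.785, 87.806, 1.381, 65.374, -4.715], TCP at [0.193, -0.647, 0.231] pointing down, gripper open.
Joint ranges: [-148.3, 148.3], [-19.14, 114.17], [-79.39, 73.82], [5.75, 140.21], [-59.74, 239.74], [12.07, 113.84], [-152.46, 152.46]. Speed limits (degrees/s): [147.25, 147.25, 180, 180, 180, 180, 180].

### API

Orientations are given as [roll, pitch, yaw] about the fixed x, y, z axes, in that order (R = Rz(yaw) Ry(pitch) Rx(roll)).
In Python, from plant import read_state, viewer, ticket, finder, bot gives the robot as it stands.
- The arm moves only by the tool drive_tool, never from a script. Its argument "commands" is a list of rows, each an object with "delta_pos": the shift along the tool's x, y, z in m, a list of three; "spin": the turn about the tool's z in degrees. In form: [{"delta_pos": [tx, ty, tz], "spin": spin}, ...]. A call has exactly 5 rows; each row is the pose to reach, as a shift and turn from the pose commanded when the call began, along the tool's axes at that moment; what a row does not reach only later rows make up. A row lasts 1/10 s, in which the tool goes at most 50 mm and 8.59 degrees, less where a joint would pass 70% of its speed; a pose out of reach is approached as far as the arm can. A call with a gripper value outside its range is refused whole. "fingers" is the opening, from 0 (shut) to 1 (fully open), set as the call begins (left out, the last holds). The fingers move at their own pace and stop on an object; "squeeze" is the grip in N (left out, the last holds). Time passes only in rows, so rows that repeat a pose let the fingers close, or fill a call up. It gives the time, the measured TCP pose, the force, the opening and the grip force at its end, in the units of the state.
- read_state(): the state, without advancing time (a new reading comes with each control period).
- viewer.read_camera(name): name is "scene" or "top" or "wrist"; returns (picture, depth): 420x560x3 uint8, red, green, blue; 420x560 float32, m along the optical axis (not along the pixel's ray), 0 where there is no reading.
- viewer.get_calibration(name): a dict with "intrinsics" (3x3 intrinsics, pixels), "position" and "orientation" of the camera in the world. Camera axes: x right, y down, z forward; pixel columns grow to the right and rows downward; lengths in m; the calibration is good to about 2 mm. A picture is of the moment at which its call begins: read the wrist's pose just before it. get_calibration takes no time and is no camera call; for the wrist camera it gives the pose at the moment of the call.
- ticket.job_done(): hands the job in; it is judged then, once.
Trained networks look in the newest picture that a camera, given by its name, has taken for a name from the list of things; names that differ only in an ending like _2 or _b are one class to them, and where a whole thing is asked for, a point or a joint stands for the part that bears it (a point fixed in the world has none). Each returns a list of dicts, best first, with "confidence" (0 to 1); they miss things now and then, are a little off and sometimes report something else, mostly with a low value. They report only what shows in the picture. A call takes as long as a camera call.
- finder.boxes_of(name, camera): "location" ([x, y, z] in m, in world coordinates, good to about 4 mm: the middle of the surface that is visible of it).
The state is a dict: "time": time; "joints": joint angles; "dq": joint speeds; "tau": joint torques, N m; "tool_pos": TCP position; "tcp_rot": TCP orientation; "wrist_force": force on the tool from outside, world axes, zero at the start; "torque": the same for the moment, N m; "finger_gap": finger opening in m; "grasp_force": force on a finger pad.
Only numpy, scipy, OpenCV 4.12 (cv2) and the standard library are available. Lean on these libraries where they do the work, as an engineer would, in place of code of your own. Each camera call takes 0.05 s, during which the arm holds its last target. There are 200 camera calls.

## Working session

There is one attempt and no reset: what is moved stays moved. The work goes in short steps, Python scripts to look and compute and a tool call to move; the robot and the scene stay as the last step left them, time stands still between calls to the robot, and variables do not carry over. Pictures are saved under pics/ and viewed, at most 10 in all, crops included, and the job is handed in when it is done.

Besides the shell and the picture viewer there is one more tool, called as name(argument=value, ...), one argument or row to a line, values as JSON. drive_tool: Moves the arm, as the interface text tells. Its arguments: {"type":"object","properties":{"commands":{"type":"array"},"fingers":{"type":"number"},"squeeze":{"type":"number"}},"required":["commands"]}

```bash
mkdir -p pics; ls
cat > h.py <<'E'
import numpy as np, cv2
from plant import read_state, viewer, ticket, finder, bot
def shot(n,f):
    p,d=viewer.read_camera(n); cv2.imwrite('pics/'+f,p[:,:,::-1]); return p,d
def cloud(n,d):
    c=viewer.get_calibration(n);K=np.array(c['intrinsics']);R=np.array(c['orientation'])
    v,u=np.mgrid[:d.shape[0],:d.shape[1]]
    X=np.stack([(u-K[0,2])*d/K[0,0],(v-K[1,2])*d/K[1,1],d],-1)
    if R.shape!=(3,3):
        from scipy.spatial.transform import Rotation as Q
        R=Q.from_euler('xyz',R,degrees=True).as_matrix() if R.size==3 else Q.from_quat(R).as_matrix()
    return X@R.T+np.array(c['position'])
E
python3 - <<'E'
from h import *
print(read_state()); print(viewer.get_calibration('top'))
for c in ('top','scene'):
    p,d=shot(c,c+'1.png')
    np.savez(c+'1.npz',p=p,P=cloud(c,d),d=d)
    for n in ('cart_blue_mid','cart_red_mid','cart_orange_mid','tank','flap','sprayer_mid','seedjar_mid','pot_stack_mid'):
        print(c,n,[(np.round(x['location'],3),round(x['confidence'],2)) for x in finder.boxes_of(n,c)][:2])
E
```

```text
pics
{'time': 0.0, 'joints': array([71.74003335, 26.89734366, -2.78188917, 87.8745592 ,  1.38023182,
       65.37570176, -4.71401236]), 'dq': array([-0.0207628 , -0.06995372, -0.00703974,  0.09169506, -0.05490184,
       -0.03948673,  0.03192036]), 'tau': array([ 4.81022307e-04, -5.10307395e+01, -4.62508947e-02, -2.37712902e+01,
        1.07525018e-02,  7.59976683e-03,  3.33010782e-06]), 'tool_pos': array([ 0.19270423, -0.64628765,  0.23025468]), 'tcp_rot': array([-1.79886019e+02,  4.81328674e-03,  1.66049872e+01]), 'wrist_force': array([-0.70845419,  0.30157261,  0.48790134]), 'torque': array([ 0.00873456, -0.00171782, -0.01975393]), 'grasp_force': 0.0, 'finger_gap': 0.08509812490787262}
{'intrinsics': array([[398.38169967,   0.        , 281.56402896],
       [  0.        , 398.38169967, 209.21835253],
       [  0.        ,   0.        ,   1.        ]]), 'position': array([0.41141866, 0.00756278, 1.12651455]), 'orientation': array([-172.23809579,    0.61167803,  -88.50736912])}
top cart_blue_mid [(array([0.459, 0.158, 0.08 ]), 0.49)]
top cart_red_mid [(array([0.589, 0.223, 0.083]), 
[... 257 characters left out ...]
id [(array([ 0.518, -0.399,  0.112]), 0.89)]
scene cart_blue_mid [(array([0.473, 0.156, 0.05 ]), 0.9)]
scene cart_red_mid [(array([0.597, 0.22 , 0.05 ]), 0.69)]
scene cart_orange_mid [(array([0.456, 0.311, 0.055]), 0.83), (array([0.6  , 0.218, 0.054]), 0.69)]
scene tank [(array([ 0.709, -0.171,  0.11 ]), 0.76), (array([0.453, 0.309, 0.053]), 0.4)]
scene flap [(array([ 0.516, -0.154,  0.151]), 0.49), (array([0.471, 0.155, 0.052]), 0.17)]
scene sprayer_mid [(array([0.73 , 0.262, 0.105]), 0.55), (array([ 0.71 , -0.171,  0.106]), 0.5)]
scene seedjar_mid [(array([ 0.404, -0.37 ,  0.072]), 0.97)]
scene pot_stack_mid [(array([ 0.708, -0.17 ,  0.105]), 0.71), (array([ 0.545, -0.41 ,  0.09 ]), 0.63)]
```

View pics/top1.png

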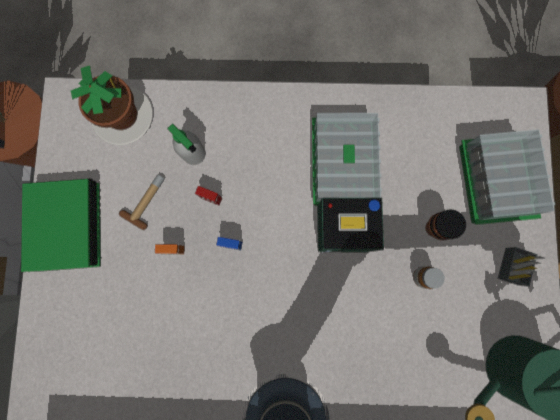

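Run:
```python
from h import *
z=np.load('top1.npz');P=z['P'];p=cv2.cvtColor(z['p'],cv2.COLOR_RGB2HSV)
X,Y,Z=P[...,0],P[...,1],P[...,2];ok=z['d']>0
def rep(n,m):
    q=P[m]; 
    if len(q)<10: print(n,len(q));return
    r=cv2.minAreaRect((q[:,:2]*1000).astype(np.float32)); c=np.mean(q,0)
    print(n,len(q),'rect',np.round(r[0],1),np.round(r[1],1),round(r[2],1),'z',np.median(q[:,2]).round(4),'mean',c.round(4))
for n,(x,y) in dict(blue=(.46,.158),red=(.589,.223),orange=(.44,.315)).items():
    rep(n,ok&(abs(X-x)<.05)&(abs(Y-y)<.05)&(Z>.076)&(Z<.095))
t=ok&(abs(X-.53)<.11)&(abs(Y+.15)<.1)
rep('tanktop',t&(Z>.14)&(Z<.16))
H,S,V=p[...,0],p[...,1],p[...,2]
rep('yellow',t&(H>20)&(H<35)&(S>120)&(V>100)&(Z>.14))
rep('white',t&(S<40)&(V>170)&(Z>.14)&(Z<.16))
rep('cap',t&(H>95)&(H<130)&(S>120)&(Z>.14))
rep('pin',t&((H<8)|(H>172))&(S>120)&(Z>.14))
```

```text
blue 207 rect [461.1 162. ] [57.8 23.9] 81.5 z 0.0842 mean [0.4609 0.1615 0.0842]
red 201 rect [591.  224.6] [57.6 24.1] 68.8 z 0.0844 mean [0.5904 0.2242 0.0841]
orange 207 rect [442.2 322.6] [23.7 56.6] 1.4 z 0.0843 mean [0.4415 0.3228 0.0841]
tanktop 3153 rect [ 512.9 -153.1] [128.7 150.1] 1.5 z 0.1501 mean [ 0.5128 -0.1528  0.1502]
yellow 264 rect [ 516.1 -153.7] [27.8 57.3] 2.5 z 0.1491 mean [ 0.5166 -0.1534  0.1491]
white 0
cap 128 rect [ 560.3 -206.5] [30.2 30. ] 3.5 z 0.1556 mean [ 0.5595 -0.2051  0.1551]
pin 24 rect [ 526.2 -155.3] [141.5  13.4] 61.5 z 0.1536 mean [ 0.5537 -0.1024  0.1532]
```

```bash
cat >> h.py <<'E'
def go(x,y,z,yaw):
    """delta (tool axes) and spin to a world TCP pose, from the present measured pose"""
    s=read_state(); p=np.array(s['tool_pos']); a=s['tcp_rot'][2]
    c,q=np.cos(np.radians(a)),np.sin(np.radians(a)); d=np.array([x,y,z])-p
    print('t',round(s['time'],2),'pos',p.round(4),'rot',np.round(s['tcp_rot'],2),'F',np.round(s['wrist_force'],1),'gap',round(s['finger_gap'],4))
    print('delta',np.round([c*d[0]+q*d[1],q*d[0]-c*d[1],-d[2]],4),'spin',round((a-yaw+180)%360-180,2))
E
python3 - <<'E'
from h import *
print([a for a in dir(bot) if a[0]!='_'],bot.grasp_offset)
print(viewer.get_calibration('wrist'))
go(.46,-.153,.35,92)
E
```

```text
['PlanningError', 'grasp_offset'] 0.0187
{'intrinsics': array([[297.88355422,   0.        , 281.35839837],
       [  0.        , 297.88355422, 208.99026087],
       [  0.        ,   0.        ,   1.        ]]), 'position': array([ 0.27108109, -0.62428905,  0.37480602]), 'orientation': array([ 1.61635271e+02,  1.07404797e-02, -7.34416715e+01])}
t 0.9 pos [ 0.1929 -0.6469  0.2314] rot [179.99  -0.    16.6 ] F [ 0.9  0.5 -0.6] gap 0.0853
delta [ 0.3971 -0.397  -0.1186] spin -75.4
```

drive_tool(
  commands=[
    {"delta_pos":[0.015,-0.015,-0.03],"spin":-6},
    {"delta_pos":[0.045,-0.045,-0.06],"spin":-14},
    {"delta_pos":[0.075,-0.075,-0.09],"spin":-22},
    {"delta_pos":[0.105,-0.105,-0.11],"spin":-30},
    {"delta_pos":[0.137,-0.137,-0.118],"spin":-38},
  ],
)

```text
time: 1.4
tool_pos: [0.2863, -0.4758, 0.3522]
tcp_rot: [179.7, 0.1, 54.9]
wrist_force: [0.9, -0.3, 0.4]
finger_gap: 0.0853
grasp_force: 0.0
```

```bash
python3 -c "
from h import *
go(.46,-.153,.35,92)"
```

```text
t 1.4 pos [ 0.2863 -0.4758  0.3522] rot [1.7973e+02 1.2000e-01 5.4900e+01] F [ 0.9 -0.3  0.4] gap 0.0853
delta [ 0.364  -0.0435  0.0022] spin -37.1
```

drive_tool(
  commands=[
    {"delta_pos":[0.045,-0.005,0],"spin":-8},
    {"delta_pos":[0.09,-0.01,0],"spin":-16},
    {"delta_pos":[0.135,-0.015,0],"spin":-24},
    {"delta_pos":[0.18,-0.02,0],"spin":-31},
    {"delta_pos":[0.225,-0.025,0],"spin":-37},
  ],
)

```text
time: 1.9
tool_pos: [0.3956, -0.2768, 0.3497]
tcp_rot: [180.0, 0.1, 91.9]
wrist_force: [0.9, -0.4, 0.1]
finger_gap: 0.0852
grasp_force: 0.0
```

```bash
python3 -c "
from h import *
go(.46,-.153,.35,92)"
```

```text
t 1.9 pos [ 0.3956 -0.2768  0.3497] rot [1.7997e+02 6.0000e-02 9.1860e+01] F [ 0.9 -0.4  0.1] gap 0.0852
delta [ 0.1216  0.0684 -0.0003] spin -0.14
```

drive_tool(
  commands=[
    {"delta_pos":[0.03,0.02,0],"spin":0},
    {"delta_pos":[0.065,0.045,0],"spin":0},
    {"delta_pos":[0.095,0.066,0],"spin":0},
    {"delta_pos":[0.095,0.066,0],"spin":0},
    {"delta_pos":[0.095,0.066,0],"spin":0},
  ],
)

```text
time: 2.4
tool_pos: [0.4585, -0.1811, 0.3494]
tcp_rot: [-180.0, 0.0, 91.7]
wrist_force: [-0.3, -0.8, 0.3]
finger_gap: 0.085
grasp_force: 0.0
```

```bash
cat > m.py <<'E'
from h import *
import sys
p,d=shot('wrist',sys.argv[1]);P=cloud('wrist',d)
p=cv2.cvtColor(p,cv2.COLOR_RGB2HSV)
X,Y,Z=P[...,0],P[...,1],P[...,2];ok=d>0
def rep(n,m):
    q=P[m]; 
    if len(q)<10: print(n,len(q));return
    r=cv2.minAreaRect((q[:,:2]*1000).astype(np.float32)); c=np.mean(q,0)
    print(n,len(q),'rect',np.round(r[0],1),np.round(r[1],1),round(r[2],1),'z',np.median(q[:,2]).round(4),'mean',c.round(4))
t=ok&(abs(X-.53)<.11)&(abs(Y+.15)<.1)
rep('tanktop',t&(Z>.145)&(Z<.153)&(X<.585))
H,S,V=p[...,0],p[...,1],p[...,2]
rep('yellow',t&(H>20)&(H<35)&(S>120)&(V>100)&(Z>.14))
rep('white',t&(S<60)&(V>150)&(Z>.14)&(Z<.155)&(abs(Y+.153)<.05)&(abs(X-.513)<.04))
rep('cap',t&(H>95)&(H<130)&(S>120)&(Z>.14)&(Y<-.18))
rep('pin',t&((H<8)|(H>172))&(S>120)&(Z>.14)&(Y>-.13))
E
python3 m.py w1.png; python3 -c "
from h import *
go(.461,.162,.2,81.5)"
```

```text
tanktop 14108 rect [ 514.2 -153.7] [130.1 149.6] 1.1 z 0.151 mean [ 0.5117 -0.147   0.151 ]
yellow 1299 rect [ 516.1 -154.7] [29.  60.1] 1.8 z 0.1501 mean [ 0.516  -0.1533  0.15  ]
white 546 rect [ 516.9 -154.5] [40.7 68.7] 1.2 z 0.1515 mean [ 0.5173 -0.1531  0.1515]
cap 1224 rect [ 498.5 -203.6] [156.7  47. ] 0.2 z 0.1583 mean [ 0.5305 -0.1967  0.2736]
pin 107 rect [547.9 -89.3] [24.5 56.6] 73.7 z 0.1556 mean [ 0.5546 -0.0972  0.1544]
t 2.45 pos [ 0.458  -0.1823  0.3493] rot [-1.7998e+02  4.0000e-02  9.1570e+01] F [ 0.2  0.2 -0.1] gap 0.0855
delta [0.3441 0.0125 0.1493] spin 10.07
```

View pics/w1.png

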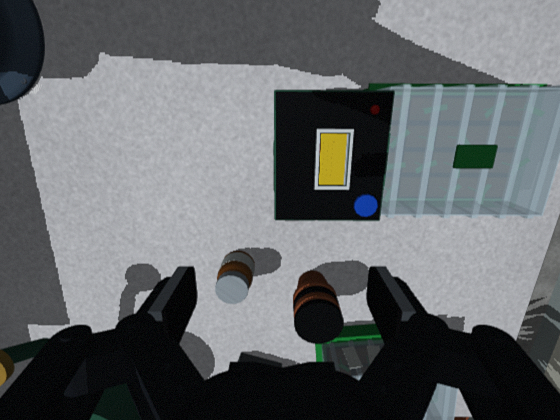

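drive_tool(
  commands=[
    {"delta_pos":[0.03,0,0],"spin":2},
    {"delta_pos":[0.075,0,0],"spin":4},
    {"delta_pos":[0.12,0.004,0.02],"spin":6},
    {"delta_pos":[0.165,0.008,0.04],"spin":8},
    {"delta_pos":[0.2,0.012,0.06],"spin":10},
  ],
)

```text
time: 2.95
tool_pos: [0.4645, 0.0193, 0.2891]
tcp_rot: [179.9, 0.0, 81.4]
wrist_force: [0.7, -0.2, -0.2]
finger_gap: 0.0852
grasp_force: 0.0
```

```bash
python3 -c "
from h import *
go(.461,.10,.25,81.5)"
```

```text
t 2.95 pos [0.4645 0.0193 0.2891] rot [1.7991e+02 4.0000e-02 8.1420e+01] F [ 0.7 -0.2 -0.2] gap 0.0852
delta [ 0.0793 -0.0155  0.0391] spin -0.08
```

```bash
cat > mb.py <<'E'
from h import *
import sys
p,d=shot('wrist',sys.argv[1]);P=cloud('wrist',d)
X,Y,Z=P[...,0],P[...,1],P[...,2]
m=(d>0)&(abs(X-.461)<.05)&(abs(Y-.162)<.06)&(Z>.078)&(Z<.095)
q=P[m];r=cv2.minAreaRect((q[:,:2]*1000).astype(np.float32));print(len(q),np.round(r[0],1),np.round(r[1],1),r[2],np.median(q[:,2]))
c=r[0]
yaw=r[2] if r[1][0]>r[1][1] else r[2]-90
if yaw<0: yaw+=180
print('yaw',yaw)
go(c[0]/1000,c[1]/1000,.13,yaw)
E
python3 mb.py w2.png
```

```text
1429 [458.1 169.4] [57.8 23.9] 81.22308349609375 0.08342080117516554
yaw 81.22308349609375
t 3.0 pos [0.4625 0.0252 0.2862] rot [-1.7976e+02 -1.6000e-01  8.1850e+01] F [-2.   4.5 -2.3] gap 0.085
delta [ 0.1421 -0.0248  0.1562] spin 0.63
```

View pics/w2.png

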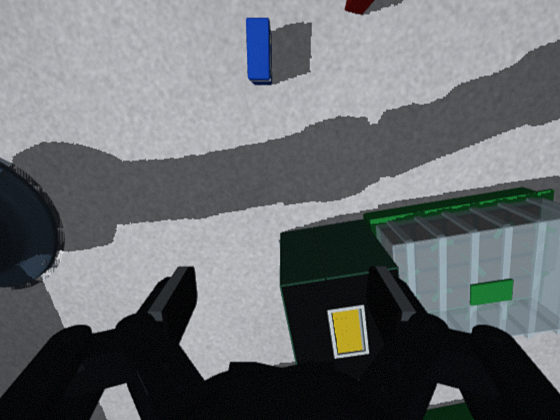

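drive_tool(
  commands=[
    {"delta_pos":[0.04,-0.006,0.03],"spin":0},
    {"delta_pos":[0.08,-0.012,0.07],"spin":0},
    {"delta_pos":[0.115,-0.016,0.11],"spin":0},
    {"delta_pos":[0.138,-0.02,0.145],"spin":0},
    {"delta_pos":[0.138,-0.02,0.145],"spin":0},
  ],
)

```text
time: 3.5
tool_pos: [0.4618, 0.159, 0.14]
tcp_rot: [-179.5, 0.1, 81.9]
wrist_force: [-0.9, -0.8, 0.1]
finger_gap: 0.0852
grasp_force: 0.0
```

```bash
python3 -c "
from h import *
go(.461,.162,.066,81.3)"
```

```text
t 3.5 pos [0.4618 0.159  0.14  ] rot [-1.7949e+02  1.1000e-01  8.1850e+01] F [-0.9 -0.8  0.1] gap 0.0852
delta [ 0.0029 -0.0013  0.074 ] spin 0.55
```

drive_tool(
  commands=[
    {"delta_pos":[0.001,-0.001,0.03],"spin":0.5},
    {"delta_pos":[0.002,-0.001,0.06],"spin":0.5},
    {"delta_pos":[0.002,-0.001,0.074],"spin":0.5},
    {"delta_pos":[0.002,-0.001,0.074],"spin":0.5},
    {"delta_pos":[0.002,-0.001,0.074],"spin":0.5},
  ],
)

```text
time: 4.0
tool_pos: [0.4655, 0.1595, 0.0713]
tcp_rot: [179.9, -0.0, 81.0]
wrist_force: [0.6, -0.4, 0.1]
finger_gap: 0.0854
grasp_force: 0.0
```

```bash
python3 -c "
from h import *
go(.461,.162,.066,81.3)"
```

```text
t 4.0 pos [0.4655 0.1595 0.0713] rot [ 1.7991e+02 -1.0000e-02  8.1020e+01] F [ 0.6 -0.4  0.1] gap 0.0854
delta [ 0.0018 -0.0048  0.0053] spin -0.28
```

drive_tool(
  commands=[
    {"delta_pos":[0.002,-0.005,0.005],"spin":0},
    {"delta_pos":[0.002,-0.005,0.005],"spin":0},
    {"delta_pos":[0.002,-0.005,0.005],"spin":0},
    {"delta_pos":[0.002,-0.005,0.005],"spin":0},
    {"delta_pos":[0.002,-0.005,0.005],"spin":0},
  ],
)

```text
time: 4.5
tool_pos: [0.46, 0.1629, 0.0656]
tcp_rot: [180.0, -0.0, 81.1]
wrist_force: [0.1, 0.2, 0.2]
finger_gap: 0.0852
grasp_force: 0.0
```

drive_tool(
  commands=[
    {"delta_pos":[0,0,0],"spin":0},
    {"delta_pos":[0,0,0],"spin":0},
    {"delta_pos":[0,0,0],"spin":0},
    {"delta_pos":[0,0,0],"spin":0},
    {"delta_pos":[0,0,0],"spin":0},
  ],
  fingers=0.1,
  squeeze=50,
)

```text
time: 5.0
tool_pos: [0.4602, 0.163, 0.0655]
tcp_rot: [180.0, -0.0, 81.1]
wrist_force: [0.4, -0.0, 2.0]
finger_gap: 0.0228
grasp_force: 49.5
```

drive_tool(
  commands=[
    {"delta_pos":[0,0,0],"spin":0},
    {"delta_pos":[0,0,0],"spin":0},
    {"delta_pos":[0,0,0],"spin":0},
    {"delta_pos":[0,0,0],"spin":0},
    {"delta_pos":[0,0,0],"spin":0},
  ],
)

```text
time: 5.5
tool_pos: [0.4601, 0.1629, 0.0654]
tcp_rot: [180.0, -0.0, 81.1]
wrist_force: [0.7, 0.2, 2.0]
finger_gap: 0.0228
grasp_force: 49.6
```

drive_tool(
  commands=[
    {"delta_pos":[0,0,-0.01],"spin":0},
    {"delta_pos":[0,0,-0.04],"spin":0},
    {"delta_pos":[0,0,-0.085],"spin":0},
    {"delta_pos":[0,0,-0.13],"spin":0},
    {"delta_pos":[0,0,-0.175],"spin":0},
  ],
)

```text
time: 6.0
tool_pos: [0.4583, 0.1628, 0.2418]
tcp_rot: [-179.9, 0.0, 81.2]
wrist_force: [1.0, -0.0, -2.0]
finger_gap: 0.023
grasp_force: 49.4
```

drive_tool(
  commands=[
    {"delta_pos":[-0.02,0,-0.03],"spin":-2},
    {"delta_pos":[-0.06,0,-0.03],"spin":-5},
    {"delta_pos":[-0.1,0,-0.03],"spin":-8},
    {"delta_pos":[-0.14,0,-0.03],"spin":-11},
    {"delta_pos":[-0.17,0,-0.03],"spin":-11},
  ],
)

```text
time: 6.5
tool_pos: [0.4317, -0.0073, 0.2701]
tcp_rot: [-179.9, 0.1, 92.0]
wrist_force: [0.6, 0.3, -1.9]
finger_gap: 0.023
grasp_force: 49.5
```

```bash
python3 -c "
from h import *
go(.5145,-.153,.270,91.3)"
```

```text
t 6.5 pos [ 0.4317 -0.0073  0.2701] rot [-1.7989e+02  5.0000e-02  9.2050e+01] F [ 0.6  0.3 -1.9] gap 0.023
delta [-1.485e-01  7.760e-02  1.000e-04] spin 0.75
```

drive_tool(
  commands=[
    {"delta_pos":[-0.02,0.02,0],"spin":0},
    {"delta_pos":[-0.06,0.045,0],"spin":0.4},
    {"delta_pos":[-0.1,0.068,0],"spin":0.8},
    {"delta_pos":[-0.135,0.078,0],"spin":0.8},
    {"delta_pos":[-0.148,0.078,0],"spin":0.8},
  ],
)

```text
time: 7.0
tool_pos: [0.5168, -0.1542, 0.2695]
tcp_rot: [-179.9, -0.0, 91.0]
wrist_force: [-0.7, -0.2, -1.4]
finger_gap: 0.0231
grasp_force: 49.6
```

drive_tool(
  commands=[
    {"delta_pos":[0,0,0],"spin":0},
    {"delta_pos":[0,0,0],"spin":0},
    {"delta_pos":[0,0,0],"spin":0},
    {"delta_pos":[0,0,0],"spin":0},
    {"delta_pos":[0,0,0],"spin":0},
  ],
)

```text
time: 7.5
tool_pos: [0.5167, -0.149, 0.2706]
tcp_rot: [180.0, 0.0, 91.4]
wrist_force: [-0.7, -1.0, -2.9]
finger_gap: 0.0226
grasp_force: 49.6
```

```bash
sed -i "s/p,d=shot('wrist',sys.argv\[1\]);P=cloud('wrist',d)/p,d=shot(sys.argv[2],sys.argv[1]);P=cloud(sys.argv[2],d);np.savez(sys.argv[1]+'.npz',p=p,d=d,P=P)/" m.py
python3 m.py w3.png wrist;python3 m.py t3.png top; python3 -c "
from h import *
go(.5145,-.153,.270,91.3)
z=np.load('t3.png.npz');P=z['P'];h=cv2.cvtColor(z['p'],cv2.COLOR_RGB2HSV)
c=cv2.resize(z['p'][150:270,280:420,::-1],None,fx=4,fy=4);w=z=np.load('w3.png.npz')['p'][...,::-1]
cv2.imwrite('pics/t3c.png',c)"
```

```text
tanktop 15990 rect [ 514.4 -153. ] [130.4 149.1] 1.3 z 0.1512 mean [ 0.5116 -0.132   0.1511]
yellow 461 rect [ 514.1 -128.9] [32.9 20. ] 14.6 z 0.1503 mean [ 0.5155 -0.1295  0.1543]
white 510 rect [ 517.  -139.3] [41.2 41.6] 1.4 z 0.1515 mean [ 0.5159 -0.1295  0.1514]
cap 422 rect [ 517.3 -202.6] [118.4  44.8] 1.1 z 0.1573 mean [ 0.5595 -0.1998  0.1565]
pin 137 rect [515.5 -99. ] [ 44.4 103.8] 76.4 z 0.156 mean [ 0.555  -0.098   0.1552]
tanktop 1650 rect [ 513.6 -141.7] [126.6 127. ] 1.4 z 0.1499 mean [ 0.5052 -0.1224  0.1499]
yellow 85 rect [ 506.4 -144. ] [53.4 25.9] 63.6 z 0.149 mean [ 0.5089 -0.1419  0.159 ]
white 36 rect [ 517.5 -142. ] [37.1 43.6] 0.7 z 0.15 mean [ 0.509  -0.1326  0.1503]
cap 0
pin 15 rect [556.6 -97.5] [9.  9.3] 63.0 z 0.1545 mean [ 0.5563 -0.0971  0.1534]
t 7.6 pos [ 0.5168 -0.1495  0.2705] rot [1.7999e+02 1.0000e-02 9.1360e+01] F [-0.7  0.5 -1.8] gap 0.0224
delta [-0.0034 -0.0024  0.0005] spin 0.06
```

View pics/w3.png

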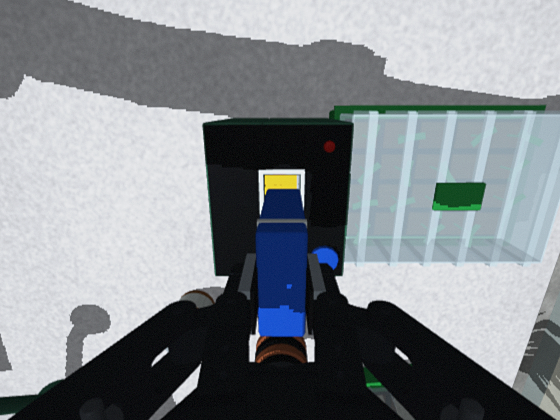

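```bash
python3 -c "
from h import *
z=np.load('w3.png.npz');P=z['P'];h=cv2.cvtColor(z['p'],cv2.COLOR_RGB2HSV)
X,Y,Z=P[...,0],P[...,1],P[...,2];ok=(z['d']>0)&(abs(X-.5165)<.03)&(abs(Y+.15)<.05)
B=(h[...,0]>95)&(h[...,0]<130)&(h[...,1]>100)
def pr(n,m):
    q=P[m];r=cv2.minAreaRect((q[:,:2]*1000).astype(np.float32));print(n,len(q),np.round(r[0],1),np.round(r[1],1),round(r[2],1),np.percentile(q,[1,50,99],axis=0).round(4).tolist())
pr('top',ok&B&(Z>.283)&(Z<.296))
pr('face',ok&B&(Z>.21)&(Z<.28))
W=(h[...,1]<60)&(h[...,2]>150)
m=ok&W&(Z>.146)&(Z<.155); pr('rim',m)
m=ok&(h[...,0]>20)&(h[...,0]<35)&(h[...,1]>120)&(Z>.146)&(Z<.153);pr('flap',m)
for v in range(196,340,14): print(v,P[v,282].round(4))
"
```

```text
top 5513 [ 515.3 -148.1] [61.1 45.9] 70.1 [[0.505, -0.1766, 0.2844], [0.517, -0.1441, 0.2908], [0.529, -0.1202, 0.2926]]
face 1170 [ 517.5 -131.5] [45.6 23.7] 1.1 [[0.5058, -0.1397, 0.2175], [0.5173, -0.1204, 0.2531], [0.5348, -0.1198, 0.2797]]
rim 510 [ 517.  -139.3] [41.2 41.6] 1.4 [[0.4966, -0.1563, 0.1489], [0.5154, -0.1245, 0.1515], [0.5373, -0.1183, 0.153]]
flap 426 [ 507.3 -130. ] [25.  46.5] 73.0 [[0.502, -0.1382, 0.1486], [0.5156, -0.1299, 0.1502], [0.5301, -0.1241, 0.1516]]
196 [ 0.5169 -0.1204  0.2327]
210 [ 0.5168 -0.12    0.2614]
224 [ 0.5167 -0.1201  0.2819]
238 [ 0.5168 -0.1228  0.2922]
252 [ 0.5169 -0.1302  0.2912]
266 [ 0.5171 -0.137   0.292 ]
280 [ 0.5173 -0.1448  0.2913]
294 [ 0.5175 -0.1531  0.2904]
308 [ 0.5177 -0.1607  0.2909]
322 [ 0.5179 -0.1689  0.2911]
336 [ 0.5234 -0.371   0.0723]
```

drive_tool(
  commands=[
    {"delta_pos":[-0.002,-0.0015,0.01],"spin":0},
    {"delta_pos":[-0.0038,-0.003,0.02],"spin":0},
    {"delta_pos":[-0.0038,-0.003,0.04],"spin":0},
    {"delta_pos":[-0.0038,-0.003,0.045],"spin":0},
    {"delta_pos":[-0.0038,-0.003,0.045],"spin":0},
  ],
)

```text
time: 8.1
tool_pos: [0.513, -0.154, 0.2239]
tcp_rot: [-179.8, -0.1, 91.3]
wrist_force: [-0.1, 0.5, -1.8]
finger_gap: 0.0229
grasp_force: 49.5
```

drive_tool(
  commands=[
    {"delta_pos":[0,0,0],"spin":0},
    {"delta_pos":[0,0,0],"spin":0},
    {"delta_pos":[0,0,0],"spin":0},
    {"delta_pos":[0,0,0],"spin":0},
    {"delta_pos":[0,0,0],"spin":0},
  ],
)

```text
time: 8.6
tool_pos: [0.514, -0.154, 0.2256]
tcp_rot: [180.0, 0.0, 91.3]
wrist_force: [-0.2, -0.2, -1.8]
finger_gap: 0.0228
grasp_force: 49.5
```

```bash
python3 -c "
from h import *
go(.5139,-.1534,.218,91.3)
p,d=viewer.read_camera('wrist');P=cloud('wrist',d);h=cv2.cvtColor(p,cv2.COLOR_RGB2HSV)
cv2.imwrite('pics/w4.png',p[...,::-1])
X,Y,Z=P[...,0],P[...,1],P[...,2];ok=(d>0)&(abs(X-.5165)<.03)&(abs(Y+.15)<.05)
B=(h[...,0]>95)&(h[...,0]<130)&(h[...,1]>100)
t=P[ok&B&(Z>.236)&(Z<.25)];print('top',np.percentile(t,[1,50,99],axis=0).round(4).tolist())
t=P[ok&B&(Z>.17)&(Z<.23)];print('face',np.percentile(t,[1,50,99],axis=0).round(4).tolist())
W=(h[...,1]<60)&(h[...,2]>150)
t=P[ok&W&(Z>.146)&(Z<.155)];print('rim',np.percentile(t,[1,50,99],axis=0).round(4).tolist())
"
```

```text
t 8.6 pos [ 0.514  -0.154   0.2256] rot [1.7997e+02 2.0000e-02 9.1300e+01] F [-0.2 -0.2 -1.8] gap 0.0228
delta [ 0.0006 -0.0001  0.0076] spin 0.0
top [[0.5026, -0.1813, 0.2372], [0.5143, -0.1485, 0.2457], [0.5263, -0.1248, 0.2473]]
face [[0.5032, -0.1259, 0.1706], [0.5142, -0.1251, 0.206], [0.5256, -0.1245, 0.2283]]
rim [[0.4962, -0.1819, 0.1502], [0.4978, -0.1404, 0.1515], [0.5381, -0.1329, 0.153]]
```

drive_tool(
  commands=[
    {"delta_pos":[0.001,0,0.004],"spin":0},
    {"delta_pos":[0.001,0,0.008],"spin":0},
    {"delta_pos":[0.001,0,0.012],"spin":0},
    {"delta_pos":[0.001,0,0.015],"spin":0},
    {"delta_pos":[0.001,0,0.018],"spin":0},
  ],
)

```text
time: 9.15
tool_pos: [0.5147, -0.1529, 0.2086]
tcp_rot: [179.9, 0.0, 91.3]
wrist_force: [-2.4, 1.3, 10.4]
finger_gap: 0.023
grasp_force: 51.0
```

drive_tool(
  commands=[
    {"delta_pos":[0,0,0.003],"spin":0},
    {"delta_pos":[0,0,0.006],"spin":0},
    {"delta_pos":[0,0,0.009],"spin":0},
    {"delta_pos":[0,0,0.012],"spin":0},
    {"delta_pos":[0,0,0.015],"spin":0},
  ],
)

```text
time: 9.65
tool_pos: [0.5126, -0.1532, 0.192]
tcp_rot: [-179.8, 0.0, 91.3]
wrist_force: [-4.2, -0.6, 3.4]
finger_gap: 0.0232
grasp_force: 50.1
```

drive_tool(
  commands=[
    {"delta_pos":[0,0.001,0.003],"spin":0},
    {"delta_pos":[0,0.001,0.006],"spin":0},
    {"delta_pos":[0,0.001,0.009],"spin":0},
    {"delta_pos":[0,0.001,0.012],"spin":0},
    {"delta_pos":[0,0.001,0.015],"spin":0},
  ],
)

```text
time: 10.15
tool_pos: [0.5149, -0.1529, 0.1768]
tcp_rot: [-180.0, -0.0, 91.3]
wrist_force: [-3.2, -0.5, 0.4]
finger_gap: 0.0232
grasp_force: 49.7
```

drive_tool(
  commands=[
    {"delta_pos":[0,0,0.002],"spin":0},
    {"delta_pos":[0,0,0.004],"spin":0},
    {"delta_pos":[0,0,0.006],"spin":0},
    {"delta_pos":[0,0,0.008],"spin":0},
    {"delta_pos":[0,0,0.01],"spin":0},
  ],
)

```text
time: 10.65
tool_pos: [0.5152, -0.153, 0.1688]
tcp_rot: [-180.0, 0.1, 91.3]
wrist_force: [-9.2, 1.1, 22.0]
finger_gap: 0.0231
grasp_force: 52.4
```

drive_tool(
  commands=[
    {"delta_pos":[0,0,-0.006],"spin":0},
    {"delta_pos":[0,-0.001,-0.008],"spin":0},
    {"delta_pos":[0,-0.002,-0.008],"spin":0},
    {"delta_pos":[0,-0.002,-0.008],"spin":0},
    {"delta_pos":[0,-0.002,-0.008],"spin":0},
  ],
)

```text
time: 11.15
tool_pos: [0.5128, -0.153, 0.1751]
tcp_rot: [-180.0, -0.0, 91.3]
wrist_force: [-4.9, 0.5, -2.5]
finger_gap: 0.023
grasp_force: 49.6
```

```bash
python3 -c "
from h import *
go(.5139,-.1534,.218,91.3)
p,d=viewer.read_camera('wrist');P=cloud('wrist',d);h=cv2.cvtColor(p,cv2.COLOR_RGB2HSV)
cv2.imwrite('pics/w5.png',cv2.resize(p[180:400,180:400,::-1],None,fx=2.5,fy=2.5))
X,Y,Z=P[...,0],P[...,1],P[...,2];ok=(d>0)&(abs(X-.5165)<.03)&(abs(Y+.15)<.05)
B=(h[...,0]>95)&(h[...,0]<130)&(h[...,1]>100)
t=P[ok&B&(Z>.16)&(Z<.21)];print('blue',np.percentile(t,[1,50,99],axis=0).round(4).tolist())
t=t[t[:,2]>np.percentile(t[:,2],50)];print('top',np.percentile(t,[1,50,99],axis=0).round(4).tolist())
W=(h[...,1]<60)&(h[...,2]>150)
t=P[ok&W&(Z>.146)&(Z<.155)];print('rim',np.percentile(t,[1,50,99],axis=0).round(4).tolist())
"
```

```text
t 11.15 pos [ 0.5128 -0.153   0.1751] rot [-179.99   -0.     91.31] F [-4.9  0.5 -2.5] gap 0.023
delta [-0.0004  0.0011 -0.0429] spin 0.01
blue [[0.5012, -0.1802, 0.1628], [0.513, -0.145, 0.1953], [0.5249, -0.1237, 0.1977]]
top [[0.5016, -0.1795, 0.1953], [0.5138, -0.1494, 0.1957], [0.5247, -0.1251, 0.201]]
rim [[0.4964, -0.1608, 0.1507], [0.5041, -0.1276, 0.1519], [0.5368, -0.1187, 0.1529]]
```

View pics/w5.png

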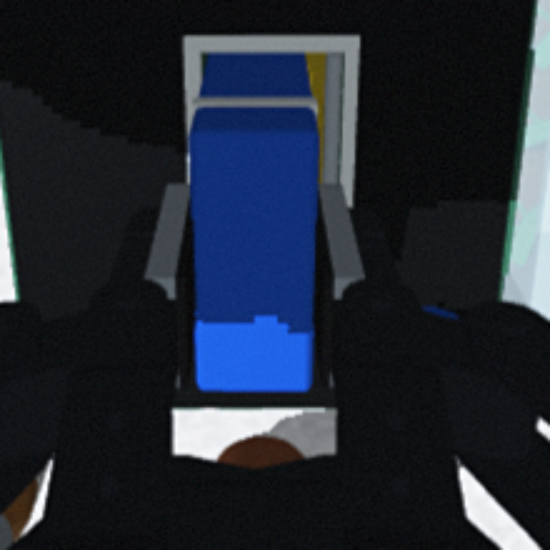

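drive_tool(
  commands=[
    {"delta_pos":[0,0.0005,0.002],"spin":0},
    {"delta_pos":[0,0.0005,0.004],"spin":0},
    {"delta_pos":[0,0.0005,0.006],"spin":0},
    {"delta_pos":[0,0.0005,0.006],"spin":0},
    {"delta_pos":[0,0.0005,0.006],"spin":0},
  ],
)

```text
time: 11.7
tool_pos: [0.5133, -0.1531, 0.1691]
tcp_rot: [-180.0, 0.0, 91.3]
wrist_force: [-3.1, -0.3, -0.7]
finger_gap: 0.0232
grasp_force: 49.7
```

drive_tool(
  commands=[
    {"delta_pos":[0,0,0.001],"spin":0},
    {"delta_pos":[0,0,0.0015],"spin":0},
    {"delta_pos":[0,0,0.002],"spin":0},
    {"delta_pos":[0,0,0.0025],"spin":0},
    {"delta_pos":[0,0,0.003],"spin":0},
  ],
)

```text
time: 12.2
tool_pos: [0.5135, -0.153, 0.1663]
tcp_rot: [180.0, 0.0, 91.3]
wrist_force: [-2.7, 0.3, 0.5]
finger_gap: 0.0229
grasp_force: 49.8
```

Past the ledge without resistance. On down to the rim.

drive_tool(
  commands=[
    {"delta_pos":[0,0,0.001],"spin":0},
    {"delta_pos":[0,0,0.002],"spin":0},
    {"delta_pos":[0,0,0.003],"spin":0},
    {"delta_pos":[0,0,0.004],"spin":0},
    {"delta_pos":[0,0,0.005],"spin":0},
  ],
)

```text
time: 12.7
tool_pos: [0.5134, -0.153, 0.1612]
tcp_rot: [180.0, 0.0, 91.3]
wrist_force: [-2.5, 0.9, -0.3]
finger_gap: 0.0233
grasp_force: 49.8
```

drive_tool(
  commands=[
    {"delta_pos":[0,0,0.001],"spin":0},
    {"delta_pos":[0,0,0.002],"spin":0},
    {"delta_pos":[0,0,0.003],"spin":0},
    {"delta_pos":[0,0,0.004],"spin":0},
    {"delta_pos":[0,0,0.005],"spin":0},
  ],
)

```text
time: 13.2
tool_pos: [0.5134, -0.153, 0.1562]
tcp_rot: [180.0, 0.0, 91.3]
wrist_force: [-3.0, -0.5, -0.2]
finger_gap: 0.0231
grasp_force: 49.8
```

drive_tool(
  commands=[
    {"delta_pos":[0,0,0.001],"spin":0},
    {"delta_pos":[0,0,0.002],"spin":0},
    {"delta_pos":[0,0,0.003],"spin":0},
    {"delta_pos":[0,0,0.003],"spin":0},
    {"delta_pos":[0,0,0.003],"spin":0},
  ],
)

```text
time: 13.7
tool_pos: [0.5132, -0.153, 0.1531]
tcp_rot: [-180.0, -0.0, 91.3]
wrist_force: [-3.1, -0.5, -1.2]
finger_gap: 0.0228
grasp_force: 49.8
```

drive_tool(
  commands=[
    {"delta_pos":[0,0,0],"spin":0},
    {"delta_pos":[0,0,0],"spin":0},
    {"delta_pos":[0,0,0],"spin":0},
    {"delta_pos":[0,0,0],"spin":0},
    {"delta_pos":[0,0,0],"spin":0},
  ],
  fingers=0.6,
)

```text
time: 14.2
tool_pos: [0.5138, -0.153, 0.1535]
tcp_rot: [179.9, 0.0, 91.3]
wrist_force: [-0.3, 0.3, -0.1]
finger_gap: 0.0515
grasp_force: 0.0
```

drive_tool(
  commands=[
    {"delta_pos":[0,0,-0.01],"spin":0},
    {"delta_pos":[0,0,-0.03],"spin":0},
    {"delta_pos":[0,0,-0.06],"spin":0},
    {"delta_pos":[0,0,-0.08],"spin":0},
    {"delta_pos":[0,0,-0.08],"spin":0},
  ],
)

```text
time: 14.7
tool_pos: [0.5156, -0.1531, 0.237]
tcp_rot: [179.6, 0.1, 91.3]
wrist_force: [1.0, 0.7, 0.1]
finger_gap: 0.0512
grasp_force: 0.0
```

```bash
python3 -c "
from h import *
go(.514,-.153,.2,91.3)
p,d=viewer.read_camera('wrist');P=cloud('wrist',d);h=cv2.cvtColor(p,cv2.COLOR_RGB2HSV)
cv2.imwrite('pics/w6.png',p[...,::-1])
X,Y,Z=P[...,0],P[...,1],P[...,2];ok=(d>0)&(abs(X-.5165)<.03)&(abs(Y+.15)<.05)
B=(h[...,0]>95)&(h[...,0]<130)&(h[...,1]>100)
t=P[ok&B];print('blue',np.percentile(t,[1,50,99],axis=0).round(4).tolist())
t=t[t[:,2]>np.percentile(t[:,2],40)];print('top',np.percentile(t,[1,50,99],axis=0).round(4).tolist())
"
```

```text
t 14.7 pos [ 0.5156 -0.1531  0.237 ] rot [1.7961e+02 1.4000e-01 9.1300e+01] F [1.  0.7 0.1] gap 0.0512
delta [ 0.0001 -0.0016  0.037 ] spin 0.0
blue [[0.4878, -0.1923, 0.1482], [0.5125, -0.1419, 0.1718], [0.5446, -0.1051, 0.3323]]
top [[0.4873, -0.1781, 0.1714], [0.513, -0.1416, 0.3102], [0.5439, -0.1263, 0.3327]]
```

View pics/w6.png

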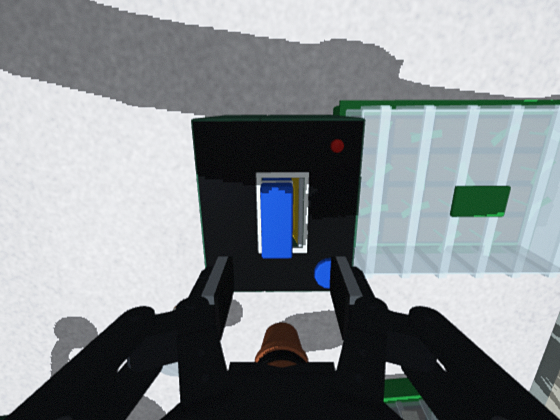

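drive_tool(
  commands=[
    {"delta_pos":[0,0,0],"spin":8},
    {"delta_pos":[0,0,0],"spin":16},
    {"delta_pos":[0,0,0],"spin":24},
    {"delta_pos":[0,0,0],"spin":32},
    {"delta_pos":[0,0,0],"spin":40},
  ],
  fingers=0,
)

```text
time: 15.25
tool_pos: [0.5126, -0.1529, 0.232]
tcp_rot: [-179.9, 0.1, 51.0]
wrist_force: [0.4, -0.2, 0.3]
finger_gap: 0.0003
grasp_force: 0.0
```

drive_tool(
  commands=[
    {"delta_pos":[0,0,0],"spin":8},
    {"delta_pos":[0,0,0],"spin":16},
    {"delta_pos":[0,0,0],"spin":24},
    {"delta_pos":[0,0,0],"spin":32},
    {"delta_pos":[0,0,0],"spin":40},
  ],
)

```text
time: 15.75
tool_pos: [0.5126, -0.1528, 0.232]
tcp_rot: [-179.9, 0.1, 11.0]
wrist_force: [0.2, 0.1, -0.2]
finger_gap: 0.0001
grasp_force: 0.0
```

drive_tool(
  commands=[
    {"delta_pos":[0,0,0],"spin":5},
    {"delta_pos":[0,0,0],"spin":10},
    {"delta_pos":[0,0,0],"spin":10},
    {"delta_pos":[0,0,0],"spin":10},
    {"delta_pos":[0,0,0],"spin":10},
  ],
)

```text
time: 16.25
tool_pos: [0.5132, -0.153, 0.2329]
tcp_rot: [-180.0, 0.0, 1.4]
wrist_force: [-0.5, -0.6, -0.1]
finger_gap: 0.0002
grasp_force: 0.0
```

```bash
python3 -c "
from h import *
go(.514,-.153,.182,1.3)"
```

```text
t 16.25 pos [ 0.5132 -0.153   0.2329] rot [-1.7999e+02  4.0000e-02  1.3700e+00] F [-0.5 -0.6 -0.1] gap 0.0002
delta [0.0008 0.0001 0.0509] spin 0.07
```

drive_tool(
  commands=[
    {"delta_pos":[0.001,0,0.02],"spin":0},
    {"delta_pos":[0.001,0,0.04],"spin":0},
    {"delta_pos":[0.001,0,0.052],"spin":0},
    {"delta_pos":[0.001,0,0.055],"spin":0},
    {"delta_pos":[0.001,0,0.057],"spin":0},
  ],
)

```text
time: 16.75
tool_pos: [0.5146, -0.153, 0.1763]
tcp_rot: [-180.0, -0.0, 1.3]
wrist_force: [0.8, -0.7, 0.4]
finger_gap: 0.0001
grasp_force: 0.0
```

drive_tool(
  commands=[
    {"delta_pos":[0,0,0.001],"spin":0},
    {"delta_pos":[0,0,0.002],"spin":0},
    {"delta_pos":[0,0,0.003],"spin":0},
    {"delta_pos":[0,0,0.004],"spin":0},
    {"delta_pos":[0,0,0.006],"spin":0},
  ],
)

```text
time: 17.25
tool_pos: [0.5146, -0.1531, 0.1707]
tcp_rot: [180.0, -0.0, 1.3]
wrist_force: [-0.8, -0.4, 1.6]
finger_gap: 0.0003
grasp_force: 0.9
```

drive_tool(
  commands=[
    {"delta_pos":[0,0,0.002],"spin":0},
    {"delta_pos":[0,0,0.004],"spin":0},
    {"delta_pos":[0,0,0.006],"spin":0},
    {"delta_pos":[0,0,0.008],"spin":0},
    {"delta_pos":[0,0,0.01],"spin":0},
  ],
)

```text
time: 17.75
tool_pos: [0.5147, -0.1531, 0.1608]
tcp_rot: [180.0, -0.0, 1.3]
wrist_force: [-1.4, -0.6, 4.7]
finger_gap: -0.0002
grasp_force: 2.5
```

drive_tool(
  commands=[
    {"delta_pos":[0,0,0.0015],"spin":0},
    {"delta_pos":[0,0,0.003],"spin":0},
    {"delta_pos":[0,0,0.0045],"spin":0},
    {"delta_pos":[0,0,0.006],"spin":0},
    {"delta_pos":[0,0,0.0075],"spin":0},
  ],
)

```text
time: 18.25
tool_pos: [0.5146, -0.153, 0.1528]
tcp_rot: [180.0, -0.0, 1.3]
wrist_force: [0.2, -0.5, 4.3]
finger_gap: -0.0004
grasp_force: 2.5
```

drive_tool(
  commands=[
    {"delta_pos":[0,0,0.0015],"spin":0},
    {"delta_pos":[0,0,0.003],"spin":0},
    {"delta_pos":[0,0,0.0045],"spin":0},
    {"delta_pos":[0,0,0.006],"spin":0},
    {"delta_pos":[0,0,0.0075],"spin":0},
  ],
)

```text
time: 18.75
tool_pos: [0.5146, -0.153, 0.1453]
tcp_rot: [180.0, -0.0, 1.3]
wrist_force: [-0.1, 0.8, 5.1]
finger_gap: -0.0004
grasp_force: 2.5
```

drive_tool(
  commands=[
    {"delta_pos":[0,0,0.0015],"spin":0},
    {"delta_pos":[0,0,0.003],"spin":0},
    {"delta_pos":[0,0,0.0045],"spin":0},
    {"delta_pos":[0,0,0.006],"spin":0},
    {"delta_pos":[0,0,0.0075],"spin":0},
  ],
)

```text
time: 19.25
tool_pos: [0.5146, -0.153, 0.1378]
tcp_rot: [180.0, -0.0, 1.3]
wrist_force: [-1.2, 0.5, 5.4]
finger_gap: 0.0
grasp_force: 2.5
```

drive_tool(
  commands=[
    {"delta_pos":[0,0,0.0015],"spin":0},
    {"delta_pos":[0,0,0.003],"spin":0},
    {"delta_pos":[0,0,0.0045],"spin":0},
    {"delta_pos":[0,0,0.006],"spin":0},
    {"delta_pos":[0,0,0.0075],"spin":0},
  ],
)

```text
time: 19.75
tool_pos: [0.5146, -0.153, 0.1303]
tcp_rot: [180.0, -0.0, 1.3]
wrist_force: [-0.6, -0.6, 5.3]
finger_gap: -0.0001
grasp_force: 2.5
```

drive_tool(
  commands=[
    {"delta_pos":[0,0,0.0015],"spin":0},
    {"delta_pos":[0,0,0.003],"spin":0},
    {"delta_pos":[0,0,0.0045],"spin":0},
    {"delta_pos":[0,0,0.006],"spin":0},
    {"delta_pos":[0,0,0.0075],"spin":0},
  ],
)

```text
time: 20.25
tool_pos: [0.5146, -0.1529, 0.1228]
tcp_rot: [180.0, -0.0, 1.3]
wrist_force: [-1.7, -0.2, 5.0]
finger_gap: -0.0003
grasp_force: 2.5
```

drive_tool(
  commands=[
    {"delta_pos":[0,0,0.001],"spin":0},
    {"delta_pos":[0,0,0.002],"spin":0},
    {"delta_pos":[0,0,0.003],"spin":0},
    {"delta_pos":[0,0,0.004],"spin":0},
    {"delta_pos":[0,0,0.005],"spin":0},
  ],
)

```text
time: 20.75
tool_pos: [0.5146, -0.153, 0.118]
tcp_rot: [180.0, -0.0, 1.3]
wrist_force: [-1.2, 0.8, 5.6]
finger_gap: -0.0001
grasp_force: 3.3
```

drive_tool(
  commands=[
    {"delta_pos":[0,0,0.0005],"spin":0},
    {"delta_pos":[0,0,0.001],"spin":0},
    {"delta_pos":[0,0,0.0015],"spin":0},
    {"delta_pos":[0,0,0.002],"spin":0},
    {"delta_pos":[0,0,0.002],"spin":0},
  ],
)

```text
time: 21.25
tool_pos: [0.5146, -0.153, 0.1159]
tcp_rot: [180.0, -0.0, 1.3]
wrist_force: [-1.3, -0.2, 5.5]
finger_gap: 0.0
grasp_force: 3.1
```

drive_tool(
  commands=[
    {"delta_pos":[0,0,0.0004],"spin":0},
    {"delta_pos":[0,0,0.0008],"spin":0},
    {"delta_pos":[0,0,0.0008],"spin":0},
    {"delta_pos":[0,0,0.0008],"spin":0},
    {"delta_pos":[0,0,0.0008],"spin":0},
  ],
)

```text
time: 21.75
tool_pos: [0.5145, -0.153, 0.115]
tcp_rot: [180.0, -0.0, 1.3]
wrist_force: [-1.1, -0.4, 5.3]
finger_gap: -0.0001
grasp_force: 3.0
```

drive_tool(
  commands=[
    {"delta_pos":[0,0,0.0004],"spin":0},
    {"delta_pos":[0,0,0.0008],"spin":0},
    {"delta_pos":[0,0,0.0008],"spin":0},
    {"delta_pos":[0,0,0.0008],"spin":0},
    {"delta_pos":[0,0,0.0008],"spin":0},
  ],
)

```text
time: 22.25
tool_pos: [0.5145, -0.153, 0.1142]
tcp_rot: [180.0, -0.0, 1.3]
wrist_force: [-0.7, 0.3, 5.4]
finger_gap: -0.0001
grasp_force: 3.0
```

drive_tool(
  commands=[
    {"delta_pos":[0,0,0.0004],"spin":0},
    {"delta_pos":[0,0,0.0008],"spin":0},
    {"delta_pos":[0,0,0.0008],"spin":0},
    {"delta_pos":[0,0,0.0008],"spin":0},
    {"delta_pos":[0,0,0.0008],"spin":0},
  ],
)

```text
time: 22.75
tool_pos: [0.5144, -0.153, 0.1134]
tcp_rot: [180.0, 0.0, 1.3]
wrist_force: [0.7, 0.7, 4.9]
finger_gap: 0.0003
grasp_force: 3.0
```

drive_tool(
  commands=[
    {"delta_pos":[0,0,0.0004],"spin":0},
    {"delta_pos":[0,0,0.0008],"spin":0},
    {"delta_pos":[0,0,0.0008],"spin":0},
    {"delta_pos":[0,0,0.0008],"spin":0},
    {"delta_pos":[0,0,0.0008],"spin":0},
  ],
)

```text
time: 23.25
tool_pos: [0.5143, -0.1529, 0.1125]
tcp_rot: [-180.0, 0.0, 1.3]
wrist_force: [-0.3, -0.0, 4.5]
finger_gap: -0.0002
grasp_force: 2.9
```

drive_tool(
  commands=[
    {"delta_pos":[0,0,0.0004],"spin":0},
    {"delta_pos":[0,0,0.0008],"spin":0},
    {"delta_pos":[0,0,0.0008],"spin":0},
    {"delta_pos":[0,0,0.0008],"spin":0},
    {"delta_pos":[0,0,0.0008],"spin":0},
  ],
)

```text
time: 23.75
tool_pos: [0.5143, -0.1529, 0.1117]
tcp_rot: [-180.0, 0.0, 1.3]
wrist_force: [-1.6, 0.3, 4.7]
finger_gap: -0.0001
grasp_force: 2.8
```

drive_tool(
  commands=[
    {"delta_pos":[0,0,0.0004],"spin":0},
    {"delta_pos":[0,0,0.0008],"spin":0},
    {"delta_pos":[0,0,0.0008],"spin":0},
    {"delta_pos":[0,0,0.0008],"spin":0},
    {"delta_pos":[0,0,0.0008],"spin":0},
  ],
)

```text
time: 24.25
tool_pos: [0.5143, -0.153, 0.1109]
tcp_rot: [-180.0, 0.0, 1.3]
wrist_force: [-1.6, -0.1, 5.0]
finger_gap: 0.0002
grasp_force: 2.6
```

drive_tool(
  commands=[
    {"delta_pos":[0,0,0.0004],"spin":0},
    {"delta_pos":[0,0,0.0008],"spin":0},
    {"delta_pos":[0,0,0.0008],"spin":0},
    {"delta_pos":[0,0,0.0008],"spin":0},
    {"delta_pos":[0,0,0.0008],"spin":0},
  ],
)

```text
time: 24.75
tool_pos: [0.5143, -0.153, 0.1101]
tcp_rot: [-180.0, 0.0, 1.3]
wrist_force: [-1.8, 0.4, 4.3]
finger_gap: -0.0001
grasp_force: 2.4
```

drive_tool(
  commands=[
    {"delta_pos":[0,0,0.0004],"spin":0},
    {"delta_pos":[0,0,0.0008],"spin":0},
    {"delta_pos":[0,0,0.0008],"spin":0},
    {"delta_pos":[0,0,0.0008],"spin":0},
    {"delta_pos":[0,0,0.0008],"spin":0},
  ],
)

```text
time: 25.25
tool_pos: [0.5143, -0.153, 0.1093]
tcp_rot: [-180.0, 0.0, 1.3]
wrist_force: [-1.6, -0.1, 5.0]
finger_gap: 0.0002
grasp_force: 2.4
```

drive_tool(
  commands=[
    {"delta_pos":[0,0,0.0004],"spin":0},
    {"delta_pos":[0,0,0.0008],"spin":0},
    {"delta_pos":[0,0,0.0008],"spin":0},
    {"delta_pos":[0,0,0.0008],"spin":0},
    {"delta_pos":[0,0,0.0008],"spin":0},
  ],
)

```text
time: 25.75
tool_pos: [0.5143, -0.153, 0.1085]
tcp_rot: [-180.0, 0.0, 1.3]
wrist_force: [-2.1, -0.4, 4.5]
finger_gap: 0.0002
grasp_force: 2.4
```

drive_tool(
  commands=[
    {"delta_pos":[0,0,0.0004],"spin":0},
    {"delta_pos":[0,0,0.0008],"spin":0},
    {"delta_pos":[0,0,0.0008],"spin":0},
    {"delta_pos":[0,0,0.0008],"spin":0},
    {"delta_pos":[0,0,0.0008],"spin":0},
  ],
)

```text
time: 26.25
tool_pos: [0.5143, -0.153, 0.1077]
tcp_rot: [180.0, 0.0, 1.3]
wrist_force: [-3.4, -0.8, 3.5]
finger_gap: 0.0002
grasp_force: 2.3
```

drive_tool(
  commands=[
    {"delta_pos":[0,0,0.0004],"spin":0},
    {"delta_pos":[0,0,0.0008],"spin":0},
    {"delta_pos":[0,0,0.0008],"spin":0},
    {"delta_pos":[0,0,0.0008],"spin":0},
    {"delta_pos":[0,0,0.0008],"spin":0},
  ],
)

```text
time: 26.75
tool_pos: [0.5143, -0.153, 0.1069]
tcp_rot: [180.0, 0.0, 1.3]
wrist_force: [-2.8, -0.1, 3.7]
finger_gap: -0.0005
grasp_force: 2.3
```

drive_tool(
  commands=[
    {"delta_pos":[0,0,0.0004],"spin":0},
    {"delta_pos":[0,0,0.0008],"spin":0},
    {"delta_pos":[0,0,0.0008],"spin":0},
    {"delta_pos":[0,0,0.0008],"spin":0},
    {"delta_pos":[0,0,0.0008],"spin":0},
  ],
)

```text
time: 27.25
tool_pos: [0.5143, -0.153, 0.1061]
tcp_rot: [180.0, 0.0, 1.3]
wrist_force: [-3.9, 1.0, 3.6]
finger_gap: -0.0001
grasp_force: 2.2
```

drive_tool(
  commands=[
    {"delta_pos":[0,0,0.0004],"spin":0},
    {"delta_pos":[0,0,0.0008],"spin":0},
    {"delta_pos":[0,0,0.0008],"spin":0},
    {"delta_pos":[0,0,0.0008],"spin":0},
    {"delta_pos":[0,0,0.0008],"spin":0},
  ],
)

```text
time: 27.75
tool_pos: [0.5143, -0.153, 0.1056]
tcp_rot: [180.0, 0.0, 1.3]
wrist_force: [-3.8, 0.1, 5.4]
finger_gap: -0.0003
grasp_force: 3.4
```

drive_tool(
  commands=[
    {"delta_pos":[0,0,0.0004],"spin":0},
    {"delta_pos":[0,0,0.0008],"spin":0},
    {"delta_pos":[0,0,0.0008],"spin":0},
    {"delta_pos":[0,0,0.0008],"spin":0},
    {"delta_pos":[0,0,0.0008],"spin":0},
  ],
)

```text
time: 28.25
tool_pos: [0.5144, -0.153, 0.1053]
tcp_rot: [180.0, -0.0, 1.3]
wrist_force: [-5.3, 0.1, 8.2]
finger_gap: 0.0001
grasp_force: 4.9
```

drive_tool(
  commands=[
    {"delta_pos":[0,0,0.0004],"spin":0},
    {"delta_pos":[0,0,0.0008],"spin":0},
    {"delta_pos":[0,0,0.0008],"spin":0},
    {"delta_pos":[0,0,0.0008],"spin":0},
    {"delta_pos":[0,0,0.0008],"spin":0},
  ],
)

```text
time: 28.75
tool_pos: [0.5147, -0.153, 0.105]
tcp_rot: [180.0, -0.0, 1.3]
wrist_force: [-6.9, 0.9, 12.1]
finger_gap: -0.0001
grasp_force: 6.6
```

drive_tool(
  commands=[
    {"delta_pos":[0,0,-0.003],"spin":0},
    {"delta_pos":[0,0,-0.01],"spin":0},
    {"delta_pos":[0,0,-0.02],"spin":0},
    {"delta_pos":[0,0,-0.03],"spin":0},
    {"delta_pos":[0,0,-0.04],"spin":0},
  ],
)

```text
time: 29.25
tool_pos: [0.5131, -0.1531, 0.1444]
tcp_rot: [-180.0, 0.2, 1.3]
wrist_force: [-4.6, 0.2, 1.9]
finger_gap: -0.0003
grasp_force: 2.1
```

drive_tool(
  commands=[
    {"delta_pos":[0,0,-0.01],"spin":0},
    {"delta_pos":[0,0,-0.03],"spin":0},
    {"delta_pos":[0,0,-0.06],"spin":0},
    {"delta_pos":[0,0,-0.09],"spin":0},
    {"delta_pos":[0,0,-0.12],"spin":0},
  ],
)

```text
time: 29.75
tool_pos: [0.5165, -0.1527, 0.2669]
tcp_rot: [179.9, -0.4, 1.4]
wrist_force: [0.0, 0.6, -1.1]
finger_gap: -0.0001
grasp_force: 0.0
```

drive_tool(
  commands=[
    {"delta_pos":[-0.03,0,0],"spin":0},
    {"delta_pos":[-0.06,0,0],"spin":0},
    {"delta_pos":[-0.06,0,0],"spin":0},
    {"delta_pos":[-0.06,0,0],"spin":0},
    {"delta_pos":[-0.06,0,0],"spin":0},
  ],
)

```text
time: 30.25
tool_pos: [0.4563, -0.1542, 0.2648]
tcp_rot: [180.0, -0.2, 1.3]
wrist_force: [0.2, -0.1, 0.2]
finger_gap: -0.0
grasp_force: 0.0
```

```bash
python3 m.py w7.png wrist
```

```text
tanktop 26405 rect [ 514.6 -153.2] [129.9 150.2] 1.3 z 0.1508 mean [ 0.518  -0.1512  0.1507]
yellow 2433 rect [ 515.5 -152.8] [29.3 60.6] 1.4 z 0.1498 mean [ 0.5162 -0.153   0.1496]
white 1128 rect [ 516.6 -152.9] [41.1 69.2] 1.3 z 0.1512 mean [ 0.5159 -0.155   0.1511]
cap 1809 rect [ 511.5 -200.2] [ 38.3 126.8] 88.8 z 0.1576 mean [ 0.5258 -0.2018  0.2225]
pin 156 rect [560.1 -89.8] [25.7 10.4] 64.1 z 0.1558 mean [ 0.5567 -0.0972  0.1552]
```

View pics/w7.png

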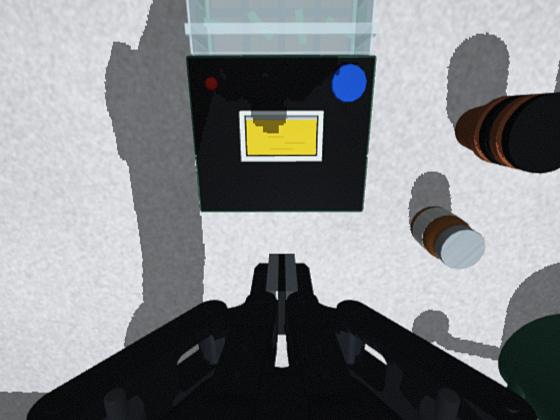

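The picture shows the yellow flap (282,135) shut and level at z ≈ 0.150, with the hand clear of the tank; the pressing force rose at about 12 N/mm, which matches the seal.

```bash
python3 -c "
from h import *
print(ticket.job_done())"
```

```text
the job is handed in; nothing more can be done
None
```

I pressed the blue cartridge home on the outlet valve, with its top about 45 mm below the tank's top. The flap shut over it and I handed the job in at about 30 s; no verdict came back.

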